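# Park the sample dolly, free the toolbox dolly

## Task

Three small dollies stand on the workshop table, each with a red brake lever at its front. Push the brake lever of the dolly with the weld samples (dark plate with upright tubes) all the way down to lock it, and then flick the brake lever of the dolly with the blue toolbox all the way up to release it. Leave the brake of the green crate's dolly as it is.

Things in the scene. Friction and masses are not known exactly. Their poses are not given: they have to be found in the camera images.
- sample_brake (a joint): Brake lever of the dolly with weld samples (dark plate, nine upright tubes). Level axle at the deck's front edge, 72 mm above the table; points to the robot, axle to tip 88 mm. 0 rad = fully up, released (35 deg above level); 0.87 = fully down, locked (15 deg below level). Stiff friction hinge (0.2 N m, 3 N at the pad), stays where left, stops at both ends. Starts up or nearly up (0 to 0.15).
- sample_pad (a point): Centre of the red pad (40 long, 24 wide, 10 mm thick) on the sample dolly's brake lever. x axis: along the lever to its axle, 68 mm away; y: level, along the axle (the 24 mm width); z: out of the pad's upper face. Pad sides are free to pinch. The dolly cannot roll. Deck 12 mm beyond the axle, 80 mm high; load 40 mm or more beyond the axle, top at 131 mm.
- toolbox_brake (a joint): Brake lever of the dolly with the blue toolbox with a black handle. Level axle at the deck's front edge, 72 mm above the table; points to the robot, axle to tip 88 mm. 0 rad = fully up, released (35 deg above level); 0.87 = fully down, locked (15 deg below level). Stiff friction hinge (0.2 N m, 3 N at the pad), stays where left, stops at both ends. Starts down or nearly down (0.77 to 0.87).
- toolbox_pad (a point): Centre of the red pad (40 long, 24 wide, 10 mm thick) on the toolbox dolly's brake lever. x axis: along the lever to its axle, 68 mm away; y: level, along the axle (the 24 mm width); z: out of the pad's upper face. Pad sides are free to pinch. The dolly cannot roll. Deck 12 mm beyond the axle, 80 mm high; load 40 mm or more beyond the axle, top at 221 mm.
- crate_pad (a point): Centre of the red pad of the third dolly's brake lever, same make and axes as the others. This dolly carries an open green crate (top at 155 mm). Its lever may start anywhere from up to down and must not be moved.

How it is judged:
By the outcome, as a careful person would: the job done as asked, in the order asked, and still so for the second after the job is handed in, with the robot touching nothing.
It also fails if it takes over 48 s, if anything falls off the work surface, if the arm or the gripper's body presses on something with over 40 N, if the wrist force passes 120 N, or if a joint passes its speed limit or range.

## Robot

A 6-joint arm with a two-finger parallel gripper is mounted at the origin on the work surface. World frame = base frame: x ahead of the robot, y to its left, z up, the work surface at z = 0. Lengths are in m, angles in rad, forces in N, time in s.
With the tool pointing down it reaches from about 0.25 to 0.85 m from the base axis. Payload 12.5 kg.
Tool frame: the origin (TCP) lies at the very end of the fingers, on their centre line; the grasp point (between the pads) lies 19 mm behind it; z points along the fingers, y is the line along which they close (so a half turn about z gives the same grasp; the last joint's range is limited). The gripper opens to 93 mm and grips with 3 to 60 N. Pads are 15 mm wide; open, the fingers measure 128 mm over their backs; the gripper's body (75 mm by 188 mm) begins 65 mm behind the grasp point.
Start: joints at [-1.347, 0.351, 1.652, -0, 1.139, -0.085], TCP at [0.167, -0.524, 0.219] pointing down, gripper open.
Joint ranges: [-2.75, 2.75], [-0.79, 2.1], [0.01, 2.65], [-1.57, 4.71], [0.07, 3.14], [-2.87, 2.87]. Speed limits (rad/s): [2.22, 2.22, 2.79, 3.14, 3.14, 3.14].

## Interface

Orientations are given as [roll, pitch, yaw] about the fixed x, y, z axes, in that order (R = Rz(yaw) Ry(pitch) Rx(roll)).
In Python, from cell import robot gives the robot as it stands.
- The arm moves only by the shell command python3 -m handwheel 'ROWS' [FORCE]. ROWS is JSON, a list of rows, each a list of 7 numbers: the shift along the world's x, y, z in units of 50 cm (1.0 is 50 cm), then the turn, a rotation vector about the world's x, y, z in units of 120 degrees (1.0 is 120 degrees), then the gripper's target within -1 to 1 (fully open at 1, half-way at 0, shut at -1). A call has 1 to 20 rows; each row is the pose to reach, as a shift and turn from the pose commanded when the call began; what a row does not reach only later rows make up. A row lasts 1/8 s, in which the tool goes at most 62.5 mm and 10.7 degrees, less where a joint would pass 70% of its speed; a pose out of reach is approached as far as the arm can. A call with a number of a shift or a turn outside -1 to 1 is refused whole. A call with a gripper value outside its range is refused whole. The fingers move at their own pace and stop on an object; FORCE is the grip in N (left out, the last holds). Time passes only in rows, so rows that repeat a pose let the fingers close. It gives the time, the measured TCP pose, the force, the opening and the grip force at its end, in the units of the state.
- robot.sense(): the state, without advancing time (a new reading comes with each control period).
- robot.grab_frame(name): name is "side" or "top"; returns a dict with "frame" (420x560x3 uint8, red, green, blue), "fovy" (degrees; the focal length in pixels is half the picture's height over the tangent of half this angle, whatever the lens; pixels are square), "cx", "cy" (the principal point, pixels), "distortion" ([k1, k2, p1, p2, k3] as OpenCV has them; the pictures are not rectified), "T" (4x4, takes a point from camera to world coordinates). Camera axes: x right, y up, looking along -z (the intrinsics and any distortion apply to the point x, -y, -z); pixel columns grow to the right and rows downward; lengths in m; the calibration is good to about 2 mm. A picture is of the moment at which its call begins. There is no depth.
- robot.hand_in(): hands the job in; it is judged then, once.
Trained networks look in the newest picture that a camera, given by its name, has taken for a name from the list of things; names that differ only in an ending like _2 or _b are one class to them, and where a whole thing is asked for, a point or a joint stands for the part that bears it (a point fixed in the world has none). Each returns a list of dicts, best first, with "score" (0 to 1); they miss things now and then, are a little off and sometimes report something else, mostly with a low value. They report only what shows in the picture. A call takes as long as a camera call.
- robot.find_in(camera, query): "at" ([column, row] in pixels, amid what is visible of it).
- robot.pinpoint(camera, query): "at" ([column, row] in pixels: a listed point, or the origin of a listed thing).
The state is a dict: "clock": time; "q": joint angles; "joint_vel": joint speeds; "tau": joint torques, N m; "ee_pos": TCP position; "ee_rot": TCP orientation; "wrist_force": force on the tool from outside, world axes, zero at the start; "torque": the same for the moment, N m; "width": finger opening in m; "grasp_force": force on a finger pad.
Only numpy, scipy, OpenCV 4.12 (cv2) and the standard library are available. Lean on these libraries where they do the work, as an engineer would, in place of code of your own. Each camera call takes 0.05 s, during which the arm holds its last target. There are 200 camera calls.

## Working session

There is one attempt and no reset: what is moved stays moved. The work goes in short steps, Python scripts to look and compute and a shell command to move; the robot and the scene stay as the last step left them, time stands still between calls to the robot, and variables do not carry over. Pictures are saved under pics/ and viewed, at most 10 in all, crops included, and the job is handed in when it is done.

```bash
mkdir -p pics; cat > h.py <<'E'
import numpy as np, cv2
from cell import robot
def cam(f):
    h=f["frame"].shape[0]; fl=h/2/np.tan(np.radians(f["fovy"])/2)
    return np.array([[fl,0,f["cx"]],[0,fl,f["cy"]],[0,0,1.]]),np.array(f["distortion"],float),np.array(f["T"],float)
F=np.diag([1,-1,-1.])
def ray(f,p):
    K,d,T=cam(f); u=cv2.undistortPoints(np.array([[p]],float),K,d)[0,0]
    return T[:3,3],T[:3,:3]@F@np.array([u[0],u[1],1])
def proj(f,P):
    K,d,T=cam(f); R=F@T[:3,:3].T
    return cv2.projectPoints(np.array(P,float).reshape(-1,1,3),cv2.Rodrigues(R)[0],-R@T[:3,3],K,d)[0][:,0]
def tri(a,p,b,q):
    o1,d1=ray(a,p);o2,d2=ray(b,q)
    s=np.linalg.lstsq(np.c_[d1,-d2],o2-o1,rcond=None)[0]
    A=o1+s[0]*d1;B=o2+s[1]*d2
    return (A+B)/2,np.linalg.norm(A-B)
E
python3 - <<'E'
from h import *
f={}
for c in("side","top"):
    f[c]=robot.grab_frame(c); cv2.imwrite(f"pics/{c}0.png",f[c]["frame"][...,::-1]); print(c,f[c]["T"][:3,3] if hasattr(f[c]["T"],'shape') else f[c]["T"])
for q in("sample_pad","toolbox_pad","crate_pad"):
    r={c:robot.pinpoint(c,q) for c in f}
    print(q,r)
    for a in r["side"][:2]:
        for b in r["top"][:2]: print(tri(f["side"],a["at"],f["top"],b["at"]))
print(robot.sense())
E
```

```text
side [0.13878275 0.59840512 0.58867126]
top [ 0.39691073 -0.01225791  0.86180888]
sample_pad {'side': [{'at': [267.8, 230.9], 'score': 0.63}], 'top': [{'at': [235.4, 217.1], 'score': 0.61}]}
(array([0.51033259, 0.05676973, 0.11537025]), np.float64(0.004692082842591366))
toolbox_pad {'side': [{'at': [225.0, 324.2], 'score': 0.72}], 'top': [{'at': [145.2, 246.0], 'score': 0.79}]}
(array([0.46557247, 0.24671596, 0.06071171]), np.float64(0.009613758565007893))
crate_pad {'side': [{'at': [363.5, 185.1], 'score': 0.67}], 'top': [{'at': [399.7, 243.6], 'score': 0.89}]}
(array([ 0.45134462, -0.26795919,  0.07775878]), np.float64(0.0028417292229269858))
{'clock': 0.4, 'q': array([-1.34660587e+00,  3.50784287e-01,  1.65189444e+00, -7.39177566e-06,
        1.13907633e+00, -8.45773014e-02]), 'joint_vel': array([-0.00117643, -0.00211475, -0.00083756,  0.00047249, -0.0015473 ,
       -0.00146122]), 'tau': array([-1.07425669e-03, -4.96838236e+01, -2.85216987e+01,  6.98139472e-02,
        2.29694322e-02, -5.95109395e-05]), 'ee_pos': array([ 0.16715822, -0.52392201,  0.21855043]), 'ee_rot': array([-3.14143026e+00, -7.03012681e-06,  3.08770848e-01]), 'wrist_force': array([-0.18316304,  0.44039001,  0.18351212]), 'torque': array([-0.05366284,  0.02018568, -0.00717359]), 'grasp_force': 0.0, 'width': 0.0928413350124677}
```

View pics/side0.png

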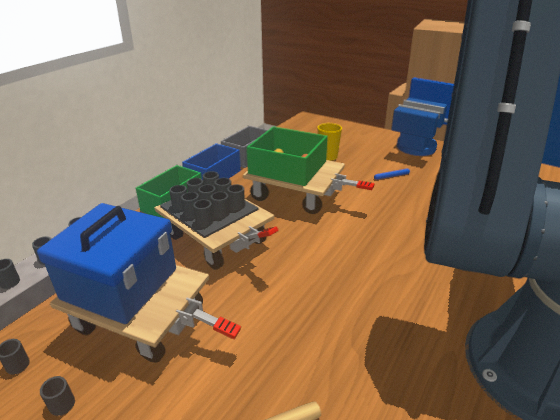

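View pics/top0.png

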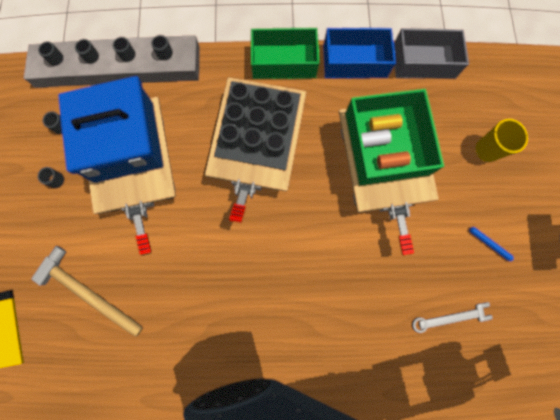

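The side picture shows the toolbox pad at (227,327), the sample pad at (268,232) and raised, and the crate pad at (366,185). In the top picture they are at (143,244), (237,213) and (405,244). The networks' points match these. Next I'll fit the pad model to the red pixels.

```bash
cat > fit.py <<'E'
from h import *
from scipy.optimize import minimize
def pose(p):
    x,y,yaw,th=p; a=np.radians(35)-th   # lever direction from axle to tip, elevation a
    d=np.array([np.cos(a)*np.cos(yaw),np.cos(a)*np.sin(yaw),np.sin(a)])
    X=-d; Y=np.cross([0,0,1],X); Y/=np.linalg.norm(Y); Z=np.cross(X,Y)
    return np.array([x,y,.072]),np.c_[X,Y,Z]
def box(p):
    o,R=pose(p); c=o-R[:,0]*.068
    s=np.array([[i,j,k] for i in(-.02,.02) for j in(-.012,.012) for k in(-.005,.005)])
    return c+s@R.T
def fit(fr,p0,axfree=0):
    M={}
    for c,f in fr.items():
        h=f["frame"].astype(int); m=((h[...,0]>110)&(h[...,1]<60)&(h[...,2]<60)).astype(np.uint8)
        g=np.zeros_like(m); u=proj(f,[box(p0).mean(0)])[0]; cv2.circle(g,tuple(int(v) for v in u),32,1,-1)
        m=cv2.morphologyEx(m*g,cv2.MORPH_CLOSE,np.ones((5,5)))
        M[c]=m
    def cost(p):
        e=0
        for c,f in fr.items():
            r=np.zeros(M[c].shape,np.uint8); hl=cv2.convexHull((proj(f,box(p))*16).round().astype(np.int32))
            cv2.fillConvexPoly(r,hl,255,cv2.LINE_AA,4)
            e+=np.abs(r/255.-M[c]).sum()/M[c].sum()
        return e+ 20*max(0,-p[3])+20*max(0,p[3]-.87)
    best=None
    for dth in(-.15,0,.15):
      for dy in (-.15,.15):
        s=np.array(p0)+[0,0,dy,dth]
        sim=np.vstack([s]+[s+v for v in np.diag([.012,.012,.2,.2])])
        r=minimize(cost,s,method="Nelder-Mead",options=dict(initial_simplex=sim,maxiter=400))
        if best is None or r.fun<best.fun: best=r
    return best
E
cat > m.py <<'E'
import sys
from fit import *
def go(n):
    fr={c:robot.grab_frame(c) for c in("side","top")}
    out={}
    for q,(P,yaw,th) in dict(sample=((.51,.057,.115),3.3,.05),toolbox=((.466,.247,.06),3.2,.82),crate=((.455,-.268,.078),3.2,.5)).items():
        p0=[P[0]+.06,P[1],yaw,th]
        if q=="sample":p0[1]+=.01
        r=fit(fr,p0); p=r.x; print(q,"axle",p[:2].round(4),"yaw",p[2].round(3),"th",p[3].round(3),"cost",round(r.fun,3),"pad",box(p).mean(0).round(4))
        out[q]=p
        for c,f in fr.items():
            cv2.polylines(f["frame"] if 0 else f.setdefault("d",f["frame"].copy()),[cv2.convexHull(proj(f,box(p)).round().astype(np.int32))],True,(0,255,255),1)
    a=cv2.resize(fr["side"]["d"][150:360,180:400],None,fx=2,fy=2);b=cv2.resize(fr["top"]["d"][160:280,110:440],None,fx=2,fy=2)
    w=np.zeros((420+240,660,3),np.uint8);w[:420,:440]=a;w[420:]=b
    cv2.imwrite(f"pics/{n}.png",cv2.resize(w,(600,600))[...,::-1])
go(sys.argv[1])
E
python3 m.py fit0
```

```text
sample axle [0.5642 0.0285] yaw 2.631 th 0.001 cost 0.774 pad [0.5156 0.0557 0.111 ]
toolbox axle [0.5325 0.2589] yaw 3.3 th 0.835 cost 1.167 pad [0.467  0.2485 0.0569]
crate axle [ 0.5178 -0.2663] yaw 3.418 th 0.677 cost 1.429 pad [ 0.4526 -0.2848  0.0675]
```

View pics/fit0.png

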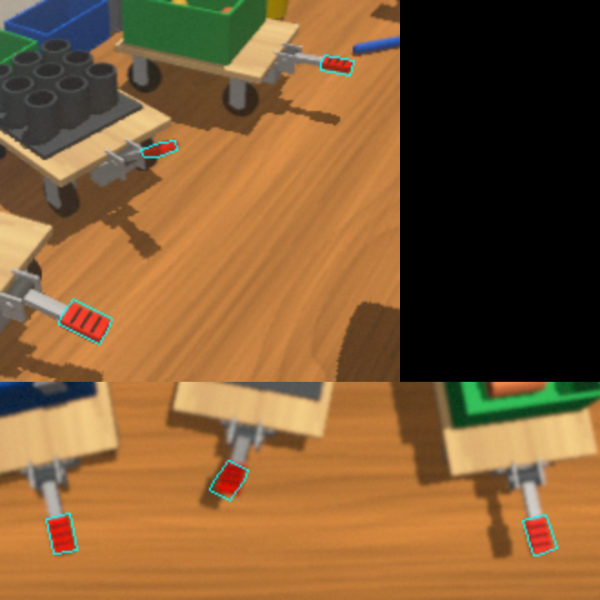

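The outlines fit the toolbox and crate pads. The sample pad's yaw (2.63) disagrees with its deck edge, so I'll take the yaws from the front deck edges in the top view and refit.

```bash
python3 - <<'E'
from fit import *
fr={c:robot.grab_frame(c) for c in("side","top")}
def onz(f,p,z):
    o,d=ray(f,p); return o+d*(z-o[2])/d[2]
E=dict(sample=((206,178),(288,189),(245,189)),toolbox=((96,211),(174,197),(136,208)),crate=((358,209),(437,199),(401,208)))
P0=dict(sample=(.515,.056,.05),toolbox=(.467,.2485,.83),crate=(.4526,-.27,.6))
for q,(a,b,ax) in E.items():
    A=onz(fr["top"],a,.08);B=onz(fr["top"],b,.08);d=B-A
    yaw=np.arctan2(d[1],d[0])-np.pi/2; yaw%=2*np.pi
    print(q,"edge yaw",yaw.round(3),A.round(3),B.round(3),"axle px->",onz(fr["top"],ax,.072).round(4), "edge mid",((A+B)/2).round(4))
    x,y,th=P0[q]
    import fit as F
    def cost2(yw):
        p0=[x-.065*np.cos(yw),y-.065*np.sin(yw),yw,th]
        # constrain yaw by shrinking: fit on other three
        M={}
        for c,f in fr.items():
            h=f["frame"].astype(int); m=((h[...,0]>110)&(h[...,1]<60)&(h[...,2]<60)).astype(np.uint8)
            g=np.zeros_like(m); u=proj(f,[box(p0).mean(0)])[0]; cv2.circle(g,tuple(int(v) for v in u),32,1,-1)
            M[c]=cv2.morphologyEx(m*g,cv2.MORPH_CLOSE,np.ones((5,5)))
        def cost(v):
            p=[v[0],v[1],yw,v[2]];e=0
            for c,f in fr.items():
                r=np.zeros(M[c].shape,np.uint8); cv2.fillConvexPoly(r,cv2.convexHull((proj(f,box(p))*16).round().astype(np.int32)),255,cv2.LINE_AA,4)
                e+=np.abs(r/255.-M[c]).sum()/M[c].sum()
            return e+20*max(0,-v[2])+20*max(0,v[2]-.87)
        s=np.array([p0[0],p0[1],th]);sim=np.vstack([s]+[s+v for v in np.diag([.012,.012,.2])])
        r=minimize(cost,s,method="Nelder-Mead",options=dict(initial_simplex=sim)); return r
    for dy in(-.1,0,.1):
        r=cost2(yaw+dy);p=[r.x[0],r.x[1],yaw+dy,r.x[2]]; print("  ",(yaw+dy).round(3),"axle",r.x[:2].round(4),"th",r.x[2].round(3),round(r.fun,3),"pad",box(p).mean(0).round(4))
E
```

```text
sample edge yaw 2.982 [0.595 0.118 0.08 ] [ 0.568 -0.047  0.08 ] axle px-> [0.5718 0.0397 0.072 ] edge mid [0.5814 0.0353 0.08  ]
   2.882 axle [0.5713 0.0402] th 0.0 0.921 pad [0.5174 0.0544 0.111 ]
   2.982 axle [0.5729 0.0453] th 0.003 1.024 pad [0.5177 0.0541 0.1108]
   3.082 axle [0.5742 0.0509] th 0.003 1.162 pad [0.5185 0.0542 0.1108]
toolbox edge yaw 3.297 [0.532 0.341 0.08 ] [0.557 0.182 0.08 ] axle px-> [0.5378 0.2615 0.072 ] edge mid [0.5446 0.2615 0.08  ]
   3.197 axle [0.5324 0.252 ] th 0.867 1.423 pad [0.4667 0.2483 0.0548]
   3.297 axle [0.5322 0.2592] th 0.863 1.405 pad [0.4671 0.249  0.055 ]
   3.397 axle [0.5301 0.2657] th 0.867 1.378 pad [0.4664 0.2491 0.0548]
crate edge yaw 3.244 [ 0.524 -0.186  0.08 ] [ 0.541 -0.352  0.08 ] axle px-> [ 0.5256 -0.2773  0.072 ] edge mid [ 0.5327 -0.269   0.08  ]
   3.144 axle [ 0.5227 -0.2831] th 0.645 1.521 pad [ 0.4547 -0.2832  0.0697]
   3.244 axle [ 0.518  -0.2787] th 0.672 1.495 pad [ 0.4505 -0.2857  0.0679]
   3.344 axle [ 0.5185 -0.2717] th 0.687 1.471 pad [ 0.4521 -0.2853  0.0668]
```

```bash
python3 -m handwheel '[[0.2,0.5,0,0,0,-0.12,-1],[0.2,0.5,0,0,0,-0.12,-1],[0.2,0.5,0,0,0,-0.12,-1],[0.2,0.5,0,0,0,-0.12,-1],[0.2,0.5,0,0,0,-0.12,-1],[0.69,1,0,0,0,-0.24,-1],[0.69,1,0,0,0,-0.24,-1],[0.69,1,0,0,0,-0.24,-1],[0.69,1,0,0,0,-0.24,-1],[0.69,1,0,0,0,-0.24,-1],[0.69,1,0,0,0,-0.24,-1],[0.69,1,0,0,0,-0.24,-1],[0.69,1,0,0,0,-0.24,-1],[0.69,1,0,0,0,-0.24,-1]]'
```

```text
clock: 2.35
ee_pos: [0.5116, -0.0248, 0.2188]
ee_rot: [3.141, 0.0, -0.195]
wrist_force: [-0.0, -0.1, 0.2]
width: 0.0006
grasp_force: 0.0
```

```bash
python3 -m handwheel '[[0.006,0.158,0,0,0,0,-1],[0.006,0.158,0,0,0,0,-1],[0.006,0.158,-0.1,0,0,0,-1],[0.006,0.158,-0.16,0,0,0,-1],[0.006,0.158,-0.19,0,0,0,-1],[0.005,0.158,-0.21,0,0,0,-1],[0.004,0.158,-0.23,0,0,0,-1],[0.002,0.158,-0.25,0,0,0,-1],[0,0.158,-0.27,0,0,0,-1],[0,0.158,-0.29,0,0,0,-1],[0,0.158,-0.305,0,0,0,-1],[0,0.158,-0.305,0,0,0,-1]]'; python3 - <<'E'
from h import *
for c in("side","top"):
    f=robot.grab_frame(c); cv2.imwrite(f"pics/{c}1.png",f["frame"][...,::-1])
E
```

```text
clock: 3.85
ee_pos: [0.5122, 0.055, 0.0656]
ee_rot: [3.141, 0.0, -0.194]
wrist_force: [-0.0, -0.4, -0.2]
width: 0.0003
grasp_force: 0.0
```

View pics/side1.png

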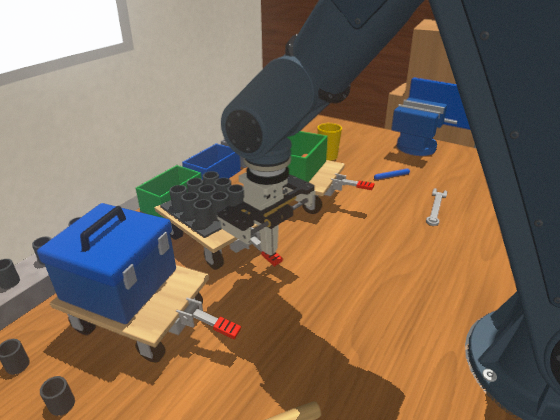

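The side view shows the closed fingers over the sample lever, its pad now at (270,257) and partly lowered. I'll press on to the stop in small steps.

```bash
python3 -m handwheel '[[0,0,-0.006,0,0,0,-1],[0,0,-0.012,0,0,0,-1],[0,0,-0.012,0,0,0,-1]]';python3 -m handwheel '[[0,0,-0.004,0,0,0,-1],[0,0,-0.004,0,0,0,-1]]'
```

```text
clock: 4.32
ee_pos: [0.5131, 0.055, 0.0623]
ee_rot: [-3.141, -0.002, -0.194]
wrist_force: [-9.2, -0.1, 29.6]
width: 0.0006
grasp_force: 15.3
clock: 4.58
ee_pos: [0.5133, 0.055, 0.0617]
ee_rot: [-3.141, -0.003, -0.194]
wrist_force: [-15.1, -1.7, 50.5]
width: 0.0005
grasp_force: 26.1
```

```bash
python3 -m handwheel '[[0,0,0.1,0,0,0,-1],[0,0,0.2,0,0,0,-1],[-0.092,0.388,0.2,0,0,0.169,0.3],[-0.092,0.388,0.2,0,0,0.169,0.3],[-0.092,0.388,0.2,0,0,0.169,0.3],[-0.092,0.388,0.2,0,0,0.169,0.3],[-0.092,0.388,0.2,0,0,0.169,0.3],[-0.092,0.388,0.2,0,0,0.169,0.3]]'; python3 - <<'E'
from h import *
a={c:robot.grab_frame(c) for c in("side","top")}
cv2.imwrite("pics/b2.png",np.vstack([cv2.resize(a["side"]["frame"][150:360,150:400],(500,420))[:,:],cv2.resize(a["top"]["frame"][150:300,100:350],(500,300))])[...,::-1][:720])
i=cv2.imread("pics/b2.png"); cv2.imwrite("pics/b2.png",cv2.resize(i,None,fx=.83,fy=.83))
E
```

```text
clock: 5.58
ee_pos: [0.4666, 0.2478, 0.158]
ee_rot: [3.141, 0.0, 0.159]
wrist_force: [0.2, -0.8, -0.2]
width: 0.0561
grasp_force: 0.0
```

View pics/b2.png

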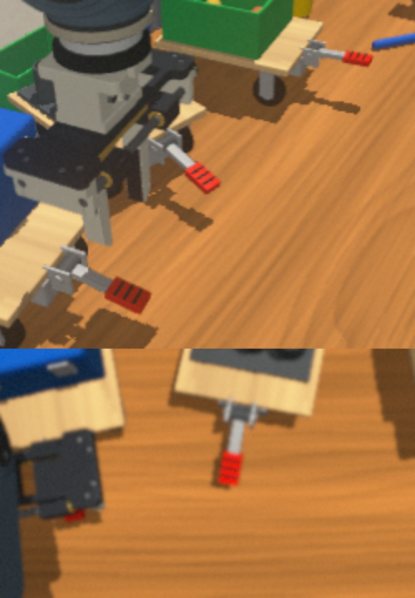

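The sample lever is now clearly down, with its pad at (203,178) in the crop. The gripper stands above the toolbox pad. I'll check the sample angle by fitting.

```bash
python3 - <<'E'
from fit import *
fr={c:robot.grab_frame(c) for c in("side","top")}
r=fit(fr,[.572,.043,2.96,.8]);print(r.x.round(3),r.fun,box(r.x).mean(0).round(4))
E
python3 -m handwheel '[[0,0.002,-0.1,0,0,0,0.3],[0,0.002,-0.2,0,0,0,0.3],[0,0.002,-0.24,0,0,0,0.3],[0,0.002,-0.24,0,0,0,0.3],[0,0.002,-0.24,0,0,0,-1],[0,0.002,-0.24,0,0,0,-1],[0,0.002,-0.24,0,0,0,-1],[0,0.002,-0.24,0,0,0,-1],[0,0.002,-0.24,0,0,0,-1]]' 15
```

```text
[0.573 0.051 3.071 0.856] 1.0995500994972267 [0.5077 0.0559 0.0555]
clock: 6.9
ee_pos: [0.4664, 0.2494, 0.0384]
ee_rot: [3.14, -0.0, 0.161]
wrist_force: [1.3, -5.9, 2.3]
width: 0.0236
grasp_force: 15.1
```

```bash
python3 -m handwheel '[[-0.003,0,0.012,0,0,0,-1],[-0.004,-0.001,0.023,0,0,0,-1],[-0.004,-0.001,0.035,0,0,0,-1],[-0.004,-0.001,0.047,0,0,0,-1],[-0.002,0,0.058,0,0,0,-1],[0,0,0.07,0,0,0,-1],[0.004,0,0.082,0,0,0,-1],[0.008,0.001,0.093,0,0,0,-1],[0.014,0.002,0.103,0,0,0,-1],[0.02,0.003,0.112,0,0,0,-1],[0.02,0.003,0.112,0,0,0,-1]]'
python3 -m handwheel '[[0.003,0,0.006,0,0,0,-1],[0.004,0,0.01,0,0,0,-1],[0.004,0,0.01,0,0,0,-1]]'
```

```text
clock: 8.28
ee_pos: [0.476, 0.2513, 0.0946]
ee_rot: [3.141, 0.001, 0.16]
wrist_force: [-1.8, -5.7, 2.5]
width: 0.0238
grasp_force: 15.0
clock: 8.65
ee_pos: [0.4773, 0.2514, 0.0983]
ee_rot: [3.141, 0.002, 0.16]
wrist_force: [-0.1, -1.0, -19.2]
width: 0.0238
grasp_force: 15.0
```

```bash
python3 -m handwheel '[[0,0,0,0,0,0,0.3],[0,0,0,0,0,0,0.3],[0,0,0,0,0,0,0.3],[0,0,0.1,0,0,0,0.3],[-0.1,0,0.2,0,0,0,0.3],[-0.3,-0.1,0.3,0,0,0,0.3],[-0.3,-0.3,0.3,0,0,0,0.3],[-0.3,-0.5,0.3,0,0,0,0.3],[-0.3,-0.7,0.3,0,0,0,0.3],[-0.3,-0.9,0.3,0,0,0,0.3],[-0.3,-0.9,0.3,0,0,0,0.3],[-0.3,-0.9,0.3,0,0,0,0.3],[-0.3,-0.9,0.3,0,0,0,0.3],[-0.3,-0.9,0.3,0,0,0,0.3]]'; sed -i 's/,3.3,.05)/,2.97,.8)/;s/3.2,.82/3.3,.1/;s/(.466,.247,.06)/(.475,.25,.11)/;s/(.51,.057,.115)/(.51,.053,.055)/' m.py; python3 m.py fit3
```

```text
clock: 10.4
ee_pos: [0.3278, -0.2017, 0.2496]
ee_rot: [3.14, -0.001, 0.155]
wrist_force: [0.0, 0.5, -0.6]
width: 0.0605
grasp_force: 0.0
sample axle [0.5709 0.0441] yaw 2.961 th 0.847 cost 1.126 pad [0.5058 0.0559 0.0561]
toolbox axle [0.5319 0.253 ] yaw 3.155 th 0.001 cost 1.006 pad [0.4762 0.2522 0.1109]
crate axle [ 0.5179 -0.2674] yaw 3.408 th 0.687 cost 1.598 pad [ 0.4525 -0.2852  0.0668]
```

View pics/fit3.png

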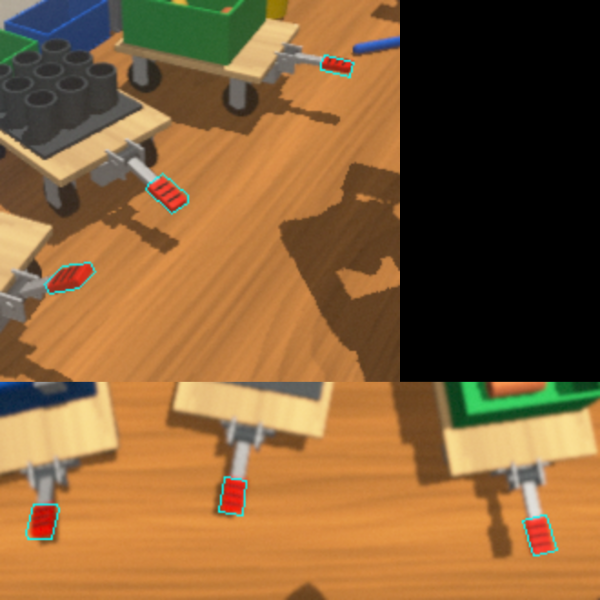

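The sample lever is down (θ≈0.85, pushed to its stop at 50 N). The toolbox lever is fully up (θ≈0), the crate lever is unmoved, and the arm is clear.

```bash
python3 -c "
from cell import robot
print(robot.hand_in())"
```

```text
the job is handed in; nothing more can be done
None
```

The job is handed in: the sample dolly's brake was pushed down to its stop, then the toolbox dolly's brake was lifted fully up, and the crate dolly's brake was left as it was; no verdict was returned.

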